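# Sort out the tool board

## Task

Someone hung the sanding block on the slim peg of the sloping tool board. Move it to the free thick peg, so that the scraper lying on the bench, whose small eye fits only the slim peg, can be hung there by its eye; both must hang straight down the slope with their eyes right down the pegs, lying flat on the board. Leave the float on its own peg and the bottle, tin and tape measure on the bench where they are.

Things in the scene. Friction and masses are not known exactly. Their poses are not given: they have to be found in the camera images.
- board: Tool board: panel 330 wide (y), 240 up the slope, 35 degrees from level, low edge to the robot's right. Origin on the bench; x to the high edge, z up. Face from (x -100, z 35) to (x 97, z 173). Pegs square to it, 100 apart in y at x 56, z 144, in varying order. Lamp bar along y at x -18, 14 wide, underside at z 270, posts x 85, y +-172: no room from above; lean square to the panel.
- slim_peg: Slim wooden peg, 10 diameter, 40 tall, its top 12 a cone narrowing to 4.5. Origin: on its axis at the board's face. z along the peg, out of the face; x up the slope; y across to the left.
- thick_peg: Thick wooden peg, 22 diameter, 40 tall, its top 12 a cone narrowing to 10; empty at the start. Origin and axes as for the slim peg.
- sanding_block: Plain wooden block on cork, 46 wide (y), 34 high, x -60 to +53; at its +x end a tongue 50 wide, 8 thick, to x +107, with an eye of 30 diameter. Origin: middle of the underside; z up through the block, x towards the eye. About 0.25 kg. Starts on the slim peg, flat on the board, eye uphill. Grip it across its width.
- block_eye (a point): Centre of the sanding block's eye, on its underside: x +80 from the block's origin.
- scraper: Scraper: wooden handle 26 wide (y), 34 high, x -40 to +53; steel blade 72 wide, 6 thick, x -70 to -36; at the +x end a tongue 40 wide, 8 thick, to x +107, with an eye of 18 diameter. Origin on the underside; z up, x towards the eye. About 0.2 kg. Starts flat on the bench, right of the board. Grip the handle across its width.
- scraper_eye (a point): Centre of the scraper's eye, on its underside: x +80 from the scraper's origin.
- float: Bystander: darker wooden float with a round knob, 56 wide, 32 high, 167 long (x -60 to +107), hung by its eye (x +80) on the third peg (16 diameter, 40 tall), eye uphill. Origin on its underside, z out of the board. Leave alone.
- glue_bottle: Bystander: upright glue bottle, 60 diameter, 160 tall, on the bench to the right of the board. Origin: centre of its base, z up.
- wax_tin: Bystander: wax tin, 60 diameter, 40 high, on the bench to the right of the board. Origin: centre of its base.
- tape_measure: Bystander: tape measure standing on its edge, 62 x 36 x 56 high, on the bench just before the board's low edge. Origin: centre of its base.
Not all that is in view belongs to the job. What is shaped like the sanding_block but blue or red is not meant.

How it is judged:
By the outcome, as a careful person would: the job done as asked, in the order asked, and still so for the second after the job is handed in, with the robot touching nothing.
It also fails if it takes over 72 s, if anything falls off the work surface, if the arm or the gripper's body presses on something with over 40 N, if the wrist force passes 120 N, or if a joint passes its speed limit or range.

## Robot

A 6-joint arm with a two-finger parallel gripper is mounted at the origin on the work surface. World frame = base frame: x ahead of the robot, y to its left, z up, the work surface at z = 0. Lengths are in mm, angles in rad, forces in N, time in s.
With the tool pointing down it reaches from about 300 to 775 mm from the base axis. Payload 14.6 kg.
Tool frame: the origin (TCP) lies between the finger pads; the fingertips stand 22 mm ahead of it and the grasp point (between the pads) lies 3 mm ahead of it (manip.tcp_to_tips is the distance from the TCP to the fingertips, in mm); y points along the fingers, z is the direction in which the jaws open and shut, and the axes are right-handed (so a half turn about y gives the same grasp; the last joint's range is limited). The gripper opens to 94 mm and grips with 3 to 60 N. Pads are 16 mm wide; open, the fingers measure 119 mm over their backs; the gripper's body (75 mm by 177 mm) begins 78 mm behind the grasp point.
Start: joints at [1.111, 0.3, 1.521, -0, 1.321, -0.067], TCP at [210.524, 508.104, 227.446] pointing down, gripper open.
Joint ranges: [-3.03, 3.03], [-0.79, 2.21], [0.23, 2.52], [-1.04, 4.18], [0, 3.07], [-2.55, 2.55]. Speed limits (rad/s): [2.22, 2.22, 2.57, 3.14, 3.14, 3.14].

## Interface

Orientations are given as [roll, pitch, yaw] about the fixed x, y, z axes, in that order (R = Rz(yaw) Ry(pitch) Rx(roll)).
In Python, from cell import manip gives the robot as it stands.
- The arm moves only by the shell command python3 -m jog 'ROWS' [OPENING] [FORCE]. ROWS is JSON, one flat list of numbers, 6 for each row, row after row: the shift along the tool's x, y, z in mm, then the turn, a rotation vector about the tool's x, y, z in degrees. A call has 1 to 10 rows; each row is the pose to reach, as a shift and turn from the pose commanded when the call began, along the tool's axes at that moment; what a row does not reach only later rows make up. A row lasts 1/12 s, in which the tool goes at most 41.7 mm and 7.16 degrees, less where a joint would pass 70% of its speed; a pose out of reach is approached as far as the arm can. A call with a gripper value outside its range is refused whole. OPENING is the finger opening in mm, from 0 to 94, set as the call begins (- or left out, the last holds). The fingers move at their own pace and stop on an object; FORCE is the grip in N (left out, the last holds). Time passes only in rows, so rows that repeat a pose let the fingers close. It gives the time, the measured TCP pose, the force and the opening at its end, in the units of the state.
- manip.read_state(): the state, without advancing time (a new reading comes with each control period).
- manip.camera(name): name is "side" or "top" or "wrist"; returns a dict with "img" (384x512x3 uint8, red, green, blue), "intrinsics" (3x3 intrinsics, pixels), "k1" (the pictures are not rectified: a ray, as slopes to the right and down, at radius r is drawn at 1 + k1 r^2 times it, then the intrinsics apply), "origin" and "orientation" of the camera in the world. Camera axes: x right, y down, z forward; pixel columns grow to the right and rows downward; lengths in mm; the calibration is good to about 2 mm. A picture is of the moment at which its call begins. There is no depth.
- manip.sign_off(): hands the job in, once; it reports no verdict.
Trained networks look in a picture, given as the dict that the camera call returned (one of the last four; its "shot" number tells which), for a name from the list of things; names that differ only in an ending like _2 or _b are one class to them, and where a whole thing is asked for, a point or a joint stands for the part that bears it (a point fixed in the world has none). Each returns a list of dicts, best first, with "score" (0 to 1); they miss things now and then, are a little off and sometimes report something else, mostly with a low value. They report only what shows in the picture. A call takes as long as a camera call. They do not tell look-alikes from the thing itself.
- manip.masks_of(thing, picture): "pixels" (384x512 bool, what is visible of it) and "xy" ([column, row] in pixels, amid what is visible of it).
- manip.tip_of(thing, picture): "xy" ([column, row] in pixels: a listed point, or the origin of a listed thing).
The state is a dict: "clock": time; "joints": joint angles; "qd": joint speeds; "effort": joint torques, N m; "eef_pos": TCP position; "eef_rot": TCP orientation; "wrist_force": force on the tool from outside, world axes, zero at the start; "moment": the same for the moment, N m; "finger_gap": finger opening in mm.
Only numpy, scipy, OpenCV 4.12 (cv2) and the standard library are available. Lean on these libraries where they do the work, as an engineer would, in place of code of your own. Each camera call takes 0.05 s, during which the arm holds its last target.

## Working session

There is one attempt and no reset: what is moved stays moved. The work goes in short steps, Python scripts to look and compute and a shell command to move; the robot and the scene stay as the last step left them, time stands still between calls to the robot, and variables do not carry over. Pictures are saved under pics/ and viewed, and the job is handed in when it is done.

```bash
ls; mkdir -p pics
python3 - <<'E'
from cell import manip
import cv2
print(manip.read_state())
for n in ["side","top","wrist"]:
    c=manip.camera(n)
    cv2.imwrite(f"pics/{n}0.png",c["img"][:,:,::-1])
    print(n,c["intrinsics"].tolist(),c["k1"],c["origin"],c["orientation"])
E
```

```text
pics
{'clock': 0.0, 'joints': array([ 1.11143095e+00,  3.00479105e-01,  1.52163028e+00, -1.83605740e-05,
        1.32068660e+00, -6.66145295e-02]), 'qd': array([ 2.06364571e-03, -4.87392753e-04,  2.20734738e-03, -1.28818784e-03,
        7.00377452e-04,  8.49473570e-05]), 'effort': array([-9.87253079e-04, -5.31811702e+01, -3.52736807e+01,  7.07417889e-02,
        2.43889284e-02, -8.96769575e-05]), 'eef_pos': array([210.40339712, 507.88856237, 226.86111039]), 'eef_rot': array([-1.57199818e+00,  6.23558320e-05, -3.92746331e-01]), 'wrist_force': array([-0.02424768,  0.20980397,  0.30949662]), 'moment': array([ 0.05865341,  0.02223607, -0.00200236]), 'finger_gap': 94.35994119511913}
side [[424.0025173179834, 0.0, 256.1758266153591], [0.0, 424.0025173179834, 187.22115403001172], [0.0, 0.0, 1.0]] 0.007059944864716047 [231.0996201  756.26971787 996.40025423] [-2.36584643  0.01833057 -2.80426027]
top [[465.65769568782713, 0.0, 253.5119057441331], [0.0, 465.65769568782713, 190.96886685514585], [0.0, 0.0, 1.0]] 0.01881743653915973 [ 309.55585171  -12.77630422 1694.53282126] [-3.00303086  0.00462631 -1.58440443]
wrist [[315.12023724647594, 0.0, 256.6627788768148], [0.0, 315.12023724647594, 190.46294047665887], [0.0, 0.0, 1.0]] -0.0637317590091323 [147.22841325 535.32905006 383.93540865] [2.90089805e+00 1.17683859e-03 1.17853491e+00]
```

View pics/side0.png

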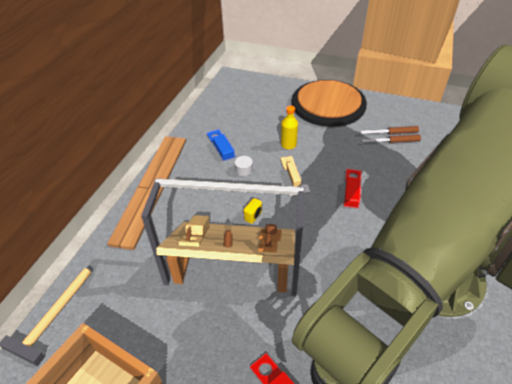

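View pics/top0.png

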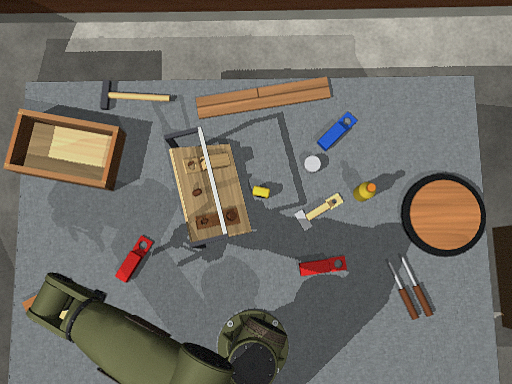

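View pics/wrist0.png

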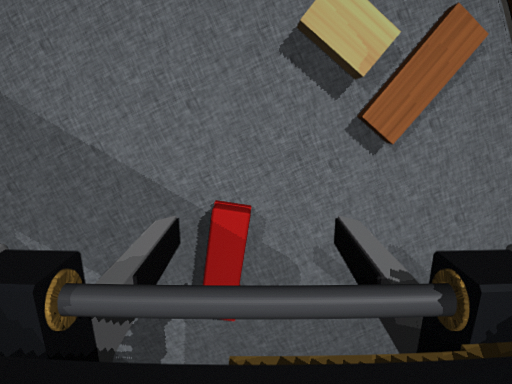

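```bash
cat > h.py <<'E'
import numpy as np, cv2
from scipy.spatial.transform import Rotation as R
from scipy.optimize import least_squares
from cell import manip
def rot(o): return R.from_euler('xyz',o).as_matrix()
def proj(c,P):
    P=np.atleast_2d(P); Q=(P-c["origin"])@rot(c["orientation"]); s=Q[:,:2]/Q[:,2:]
    r2=(s**2).sum(1,keepdims=True); s=s*(1+c["k1"]*r2); K=np.array(c["intrinsics"])
    return s*[K[0,0],K[1,1]]+K[:2,2]
def ray(c,xy):
    K=np.array(c["intrinsics"]); d=(np.array(xy,float)-K[:2,2])/[K[0,0],K[1,1]]; s=d.copy()
    for _ in range(20): s=d/(1+c["k1"]*(s@s))
    v=rot(c["orientation"])@np.array([s[0],s[1],1]); return np.array(c["origin"]),v/np.linalg.norm(v)
def onz(c,xy,z):
    o,v=ray(c,xy); return o+v*(z-o[2])/v[2]
def tri(obs):
    A=np.zeros((3,3));b=np.zeros(3);rs=[ray(c,xy) for c,xy in obs]
    for o,v in rs:
        M=np.eye(3)-np.outer(v,v);A+=M;b+=M@o
    p=np.linalg.solve(A,b)
    return p,[float(np.linalg.norm(np.cross(p-o,v))) for o,v in rs]
def save(c,name,box=None,f=1):
    im=c["img"][:,:,::-1].copy()
    if box: im=im[box[1]:box[3],box[0]:box[2]]
    if f!=1: im=cv2.resize(im,None,fx=f,fy=f,interpolation=cv2.INTER_CUBIC)
    cv2.imwrite("pics/"+name,im)
E
python3 - <<'E'
from h import *
import pickle
cs={n:manip.camera(n) for n in["side","top"]}
pickle.dump(cs,open("c0.pkl","wb"))
save(cs["side"],"side1.png",(130,120,330,300),4)
save(cs["top"],"top1.png",(150,110,350,260),4)
for t in ["board","slim_peg","thick_peg","sanding_block","block_eye","scraper","scraper_eye","float","glue_bottle","wax_tin","tape_measure"]:
    for n,c in cs.items():
        print(t,n,"tip",[(np.round(d["xy"],1).tolist(),round(d["score"],2)) for d in manip.tip_of(t,c)][:4],"mask",[(np.round(d["xy"],1).tolist(),round(d["score"],2)) for d in manip.masks_of(t,c)][:4])
E
```

```text
board side tip [([236.7, 257.1], 0.7)] mask [([225.1, 242.7], 0.69)]
board top tip [([213.8, 195.7], 0.68)] mask [([208.7, 187.4], 0.87)]
slim_peg side tip [([227.5, 247.4], 0.55), ([189.4, 244.3], 0.49)] mask [([188.8, 233.9], 0.46)]
slim_peg top tip [([187.7, 165.2], 0.57), ([189.1, 168.1], 0.35)] mask []
thick_peg side tip [([226.8, 245.7], 0.54)] mask [([199.3, 230.3], 0.56), ([228.5, 242.3], 0.48)]
thick_peg top tip [([193.8, 191.5], 0.56)] mask [([197.9, 190.2], 0.4)]
sanding_block side tip [([222.0, 150.8], 0.81), ([352.5, 193.6], 0.79), ([198.3, 233.6], 0.57), ([234.7, 259.0], 0.39)] mask [([220.1, 146.4], 0.84), ([197.2, 229.3], 0.63), ([352.9, 189.3], 0.6), ([268.8, 374.6], 0.55)]
sanding_block top tip [([212.0, 164.3], 0.97), ([316.6, 267.0], 0.84), ([329.7, 135.2], 0.72)] mask [([209.3, 160.8], 0.96), ([321.5, 263.8], 0.92), ([335.5, 131.1], 0.75), ([131.8, 264.5], 0.66)]
block_eye side tip [([351.3, 173.0], 0.96), ([215.2, 134.9], 0.82), ([193.2, 240.4], 0.75), ([263.2, 370.6], 0.71)] mask [([271.6, 377.7], 0.86), ([354.5, 184.0], 0.69), ([224.4, 146.2], 0.65), ([198.5, 
[... 674 characters left out ...]
.8, 237.3], 0.85)]
float top tip [([224.6, 216.6], 0.57)] mask [([220.6, 218.4], 0.62)]
glue_bottle side tip [([287.6, 141.7], 0.97)] mask [([287.1, 129.8], 0.98), ([291.4, 173.6], 0.46), ([270.3, 236.3], 0.33), ([198.7, 229.8], 0.18)]
glue_bottle top tip [([359.5, 191.9], 0.66)] mask [([365.8, 193.2], 0.85), ([206.0, 162.1], 0.36), ([218.6, 218.8], 0.33)]
wax_tin side tip [([240.2, 173.3], 0.85)] mask [([238.9, 169.6], 0.86)]
wax_tin top tip [([308.8, 165.7], 0.6)] mask [([309.4, 164.3], 0.61)]
tape_measure side tip [([249.8, 214.9], 0.75), ([287.8, 162.1], 0.26)] mask [([249.1, 210.6], 0.9), ([198.6, 228.3], 0.57)]
tape_measure top tip [([261.1, 192.9], 0.74)] mask [([259.0, 190.6], 0.68)]
```

View pics/side1.png

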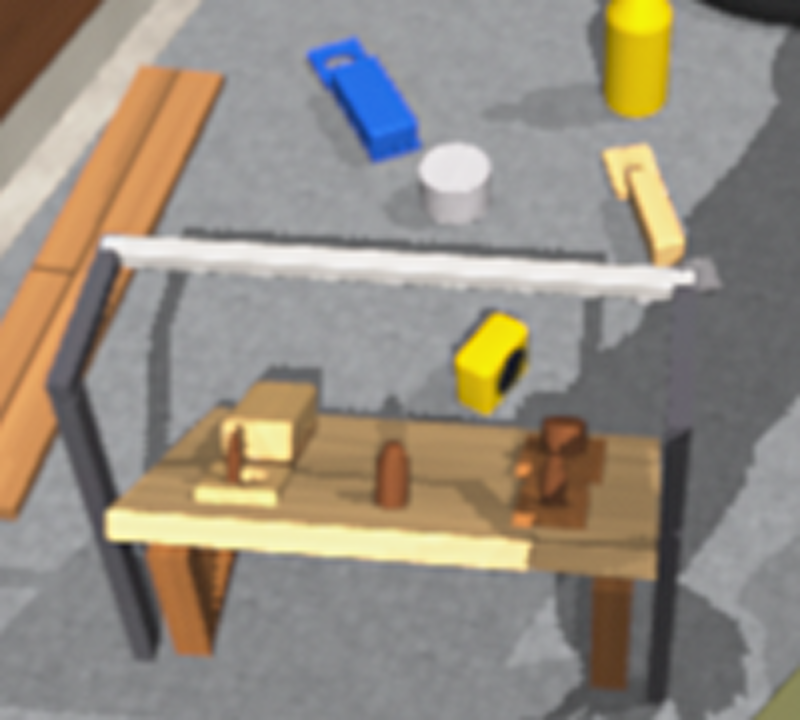

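View pics/top1.png

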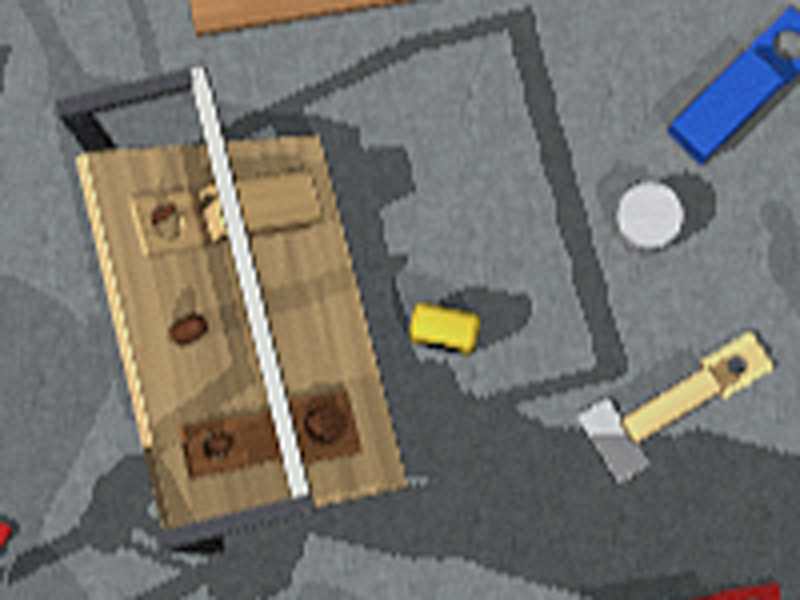

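Run:
```python
from h import *
import pickle
cs=pickle.load(open("c0.pkl","rb"))
T=lambda x,y:(x/4+150,y/4+110); S=lambda x,y:(x/4+130,y/4+120)
obs=[("top",T(320,137),(-100,-165,35)),("top",T(406,487),(-100,165,35)),("top",T(90,157),(97,-165,173)),("top",T(170,522),(97,165,173)),
("side",S(215,408),(-100,-165,35)),("side",S(662,437),(-100,165,35)),("side",S(108,512),(97,-165,173)),("side",S(658,552),(97,165,173))]
def W(p,P): return R.from_euler('z',p[2]).apply(np.array(P,float))+[p[0],p[1],0]
def f(p): return np.concatenate([(proj(cs[c],W(p,P))[0]-xy) for c,xy,P in obs])
r=least_squares(f,[400,150,1.5],loss='soft_l1');p=r.x
print(p,np.degrees(p[2]));print(np.round(r.fun.reshape(-1,2),1))
for y in(-100,0,100):
  print(y,"base",np.round(W(p,(56,y,144)),1),*[np.round(proj(c,W(p,(56,y,144)))[0],1) for c in cs.values()],"tip",np.round(W(p,(33,y,177)),1),*[np.round(proj(c,W(p,(33,y,177)))[0],1) for c in cs.values()])
for n,z in [("scraper",0),("scraper_eye",0),("glue_bottle",0),("wax_tin",0),("tape_measure",0)]:
  for k,c in cs.items():
    print(n,k,np.round(onz(c,manip.tip_of(n,manip.camera(k))[0]["xy"],z),1))
```

```text
[532.95188612 133.5739765    1.80088481] 103.18309906880626
[[ 0.4 -0.5]
 [ 0.7 -0.1]
 [-1.6 -1.5]
 [ 0.5  3.7]
 [-0.2 -0.4]
 [ 0.   0.5]
 [-0.1 -0.2]
 [ 0.3  0.5]]
-100 base [617.5 210.9 144. ] [188.8 243.4] [188.4 165.1] tip [622.8 188.5 177. ] [189.1 227.9] [193.7 161.5]
0 base [520.2 188.1 144. ] [228.3 246.4] [195.  193.5] tip [525.4 165.7 177. ] [228.9 230.8] [200.5 190.5]
100 base [422.8 165.3 144. ] [268.5 249.5] [201.8 222.3] tip [428.1 142.9 177. ] [269.3 233.8] [207.5 219.9]
scraper side [ 469.  -223.2    0. ]
scraper top [ 466.3 -237.2    0. ]
scraper_eye side [ 508.9 -296.1   -0. ]
scraper_eye top [ 501.6 -286.6    0. ]
glue_bottle side [ 529.6 -402.     0. ]
glue_bottle top [ 537.7 -399.2    0. ]
wax_tin side [ 650.5 -219.7    0. ]
wax_tin top [ 652.8 -214.4    0. ]
tape_measure side [546.5 -36.6   0. ]
tape_measure top [539.6 -27.5   0. ]
```

```bash
cat >> h.py <<'E'
BP=np.array([532.95,133.57,1.80088])   # board x,y,yaw
def Bd(): return R.from_euler('z',BP[2]).as_matrix()
c35,s35=np.cos(np.radians(35)),np.sin(np.radians(35))
def slope(s,y,h):  # slope coords (up-slope from peg base, across, out) -> world
    b=np.array([56+s*c35-h*s35,y,144.2+s*s35+h*c35]); return Bd()@b+[BP[0],BP[1],0]
def Rslope(): # tool axes on the board: y=-n, z=-b
    y=Bd()@[s35,0,-c35]; z=Bd()@[0,-1,0]; return np.stack([np.cross(y,z),y,z],1)
def cur(st=None):
    st=st or manip.read_state(); return np.array(st["eef_pos"]),rot(st["eef_rot"])
def plan(pos,Rt,grasp=True):
    """shift, rotvec(deg) in current tool axes to bring grasp point (TCP+3 along y) to pos"""
    p,Rc=cur(); t=np.array(pos)-(Rt[:,1]*3 if grasp else 0)
    d=Rc.T@(t-p); w=np.degrees(R.from_matrix(Rc.T@Rt).as_rotvec()); return np.round(d,1),np.round(w,2),np.round(t,1)
E
python3 - <<'E'
from h import *
Rt=Rslope(); print(Rt)
for s,y,h in [(-90,-100,22),(-110,-100,160),(-150,-100,200),(-200,-60,260)]: print((s,y,h),*plan(slope(s,y,h),Rt))
E
python3 -m jog '[0,-80,0,0,0,0, 0,-160,0,0,0,0, 0,-220,0,0,0,0, 0,-220,0,0,0,0, 0,-220,0,0,0,0, 0,-220,0,0,0,0]'
```

```text
[[ 0.18681499 -0.13080926  0.97364732]
 [-0.79756519  0.55846116  0.22805899]
 [-0.57357644 -0.81915204  0.        ]]
(-90, -100, 22) [ 541.2  114.4 -190.3] [16.57 52.56 32.31] [637.6 125.2 113.1]
(-110, -100, 160) [ 596.9   12.8 -267.9] [16.57 52.56 32.31] [659.4  32.1 214.6]
(-150, -100, 200) [ 629.4    3.  -313.2] [16.57 52.56 32.31] [672.1 -22.1 224.5]
(-200, -60, 260) [ 640.9  -17.5 -397.7] [16.57 52.56 32.31] [ 650.4 -104.6  244.9]
clock: 3.95
eef_pos: [210.4, 507.9, 454.2]
eef_rot: [-1.562, -0.001, -0.393]
wrist_force: [0.4, -0.6, 0.5]
finger_gap: 93.7
```

Run:
```python
from h import *
print(plan([580,-60,420],Rslope()))
```

```text
(array([ 559.8,   28.7, -384.9]), array([16.12, 52.69, 32.11]), array([580.4, -61.7, 422.5]))
```

```bash
python3 -m jog '[280,15,-190,6,20,12, 280,15,-190,8,26,16, 280,15,-190,8,26,16, 280,15,-190,8,26,16, 280,15,-190,8,26,16, 280,15,-190,8,26,16, 280,15,-190,8,26,16, 560,29,-385,16.1,52.7,32.1, 560,29,-385,16.1,52.7,32.1, 560,29,-385,16.1,52.7,32.1]'
python3 - <<'E'
from h import *
print(plan([580,-60,420],Rslope()))
E
```

```text
clock: 4.78
eef_pos: [438.8, 157.7, 429.7]
eef_rot: [-1.529, 0.511, -1.169]
wrist_force: [0.3, 1.6, 0.4]
finger_gap: 94.2
(array([ 228.1, -117.4,   49.4]), array([2.86, 8.47, 5.55]), array([580.4, -61.7, 422.5]))
```

```bash
python3 -m jog '[200,-110,49,0,0,0, 200,-110,49,2,5,3, 200,-110,49,2,5,3, 200,-110,49,2,5,3, 200,-110,49,2,5,3, 200,-110,49,2,5,3, 200,-110,49,2,5,3, 200,-110,49,2,5,3]'
python3 - <<'E'
from h import *
print(manip.read_state()["joints"])
for n in ["side","wrist"]: save(manip.camera(n),n+"2.png")
for s,y,h in [(-120,-100,180),(-90,-100,120),(-90,-100,22)]: print(*plan(slope(s,y,h),Rslope()))
E
```

```text
clock: 5.45
eef_pos: [570.2, -34.2, 428.9]
eef_rot: [-1.547, 0.564, -1.266]
wrist_force: [-0.6, -0.2, 0.3]
finger_gap: 94.0
[-0.32140905  0.4295785   0.97850491  0.51668323  2.01202622 -0.46121986]
[ 96.8 183.8  99.3] [1.01 3.76 2.71] [663.9  13.  225.3]
[ 64.1 242.3 102.4] [1.01 3.76 2.71] [650.4  70.4 193.3]
[ 59.6 340.2 104.2] [1.01 3.76 2.71] [637.6 125.2 113.1]
```

View pics/side2.png

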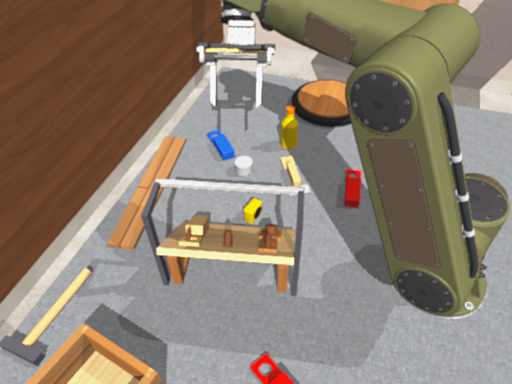

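View pics/wrist2.png

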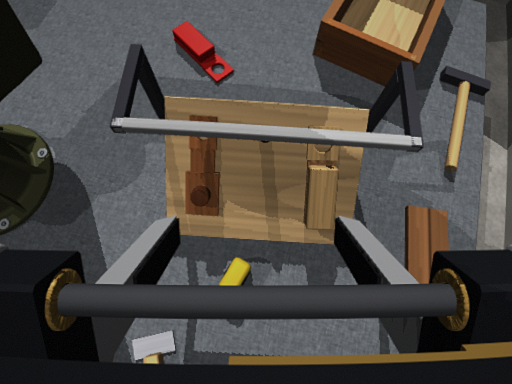

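```bash
python3 -m jog '[88,140,60,1,3.8,2.7, 88,140,60,1,3.8,2.7, 88,140,60,1,3.8,2.7, 88,140,60,1,3.8,2.7, 88,140,60,1,3.8,2.7, 88,140,60,1,3.8,2.7]'
cat >> h.py <<'E'
def onslope(c,xy,h=0):
    o,v=ray(c,xy); n=Bd()@[-s35,0,c35]; p0=slope(0,0,h); P=o+v*((p0-o)@n)/(v@n)
    b=Bd().T@(P-[BP[0],BP[1],0]); d=b-[56,0,144.2]
    return np.round([d[0]*c35+d[2]*s35,d[1]],1)
E
python3 - <<'E'
from h import *
c=manip.camera("wrist"); save(c,"wrist3.png"); import pickle; pickle.dump(c,open("w3.pkl","wb"))
for t in ["sanding_block","block_eye","thick_peg","slim_peg","float"]: print(t,[(np.round(d["xy"],1).tolist(),onslope(c,d["xy"]),round(d["score"],2)) for d in manip.tip_of(t,c)][:3])
for y in(-100,0,100): print(np.round(proj(c,[slope(0,y,0),slope(0,y,40)]),1).tolist())
print(np.round(proj(c,[slope(-120*2+0,165,0),slope(-190.5,-165,0),slope(-190.5,165,0)]),1).tolist())
print(manip.read_state()["eef_pos"],*plan(slope(-110,-100,80),Rslope()))
E
```

```text
clock: 6.05
eef_pos: [629.7, -13.2, 264.3]
eef_rot: [-1.576, 0.613, -1.343]
wrist_force: [0.5, -0.3, -0.0]
finger_gap: 93.8
sanding_block [([292.6, 149.7], array([ -85.4, -103.8]), 0.83), ([143.2, 10.9], array([72.4, 67.4]), 0.77)]
block_eye [([289.1, 82.1], array([ -6.9, -98. ]), 0.63)]
thick_peg [([205.5, 76.7], array([-0.5, -1.2]), 0.77)]
slim_peg [([292.1, 77.3], array([  -1.5, -101.4]), 0.65)]
float [([128.1, 150.3], array([-85.3,  97.5]), 0.78)]
[[290.9, 76.0], [294.8, 71.4]]
[[204.5, 76.3], [198.1, 71.9]]
[[119.9, 77.8], [103.8, 73.7]]
[[91.2, 264.8], [337.8, 231.2], [86.1, 230.6]]
[630.37084927 -14.86158578 268.37161558] [ -1.5 146.6  38.6] [-0.15  0.02  0.1 ] [649.   76.8 149.1]
```

View pics/wrist3.png

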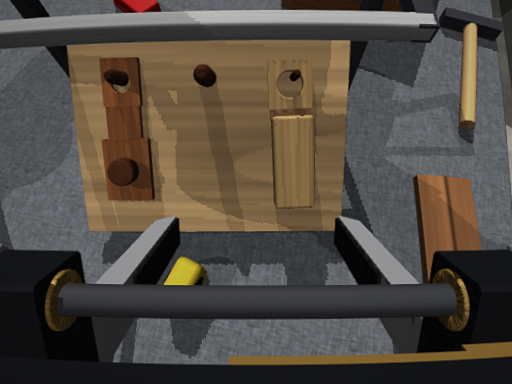

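```bash
python3 -m jog '[-1,147,39,0,0,0, -1,147,39,0,0,0, -1,147,39,0,0,0, -1,147,39,0,0,0, -1,147,39,0,0,0, -1,147,39,0,0,0, -1,147,39,0,0,0]' 70 15
python3 - <<'E'
from h import *
c=manip.camera("wrist"); save(c,"wrist4.png")
for t in ["sanding_block","block_eye"]: print(t,[(np.round(d["xy"],1).tolist(),onslope(c,d["xy"]),round(d["score"],2)) for d in manip.tip_of(t,c)][:3])
print(*plan(slope(-110,-101,23),Rslope()))
E
```

```text
clock: 6.93
eef_pos: [649.6, 76.2, 148.2]
eef_rot: [-1.569, 0.61, -1.341]
wrist_force: [0.4, -0.0, -0.0]
finger_gap: 69.9
sanding_block [([258.3, 176.9], array([ -89.8, -102.5]), 0.8)]
block_eye []
[-1.5 56.6  0.5] [-0.16 -0.05  0.06] [642.5 108.9 102.4]
```

View pics/wrist4.png

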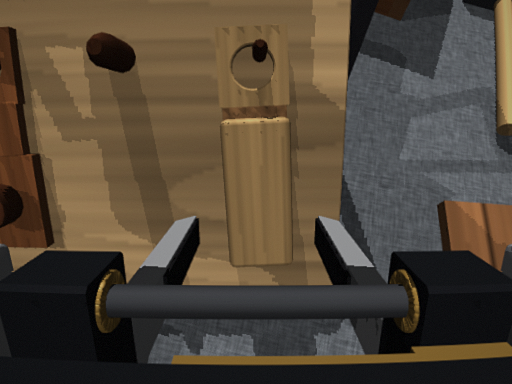

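```bash
python3 -m jog '[-1.5,40,0.5,0,0,0, -1.5,56.5,0.5,0,0,0, -1.5,56.5,0.5,0,0,0, -1.5,56.5,0.5,0,0,0, -1.5,56.5,0.5,0,0,0]' 70 15
python3 -m jog '[0,0,0,0,0,0, 0,0,0,0,0,0, 0,0,0,0,0,0, 0,0,0,0,0,0, 0,0,0,0,0,0, 0,0,0,0,0,0]' 30 25
python3 - <<'E'
from h import *
c=manip.camera("wrist"); save(c,"wrist5.png")
print(*plan(slope(-110,-101,23),Rslope()))
E
```

```text
clock: 7.5
eef_pos: [642.1, 109.3, 101.6]
eef_rot: [-1.57, 0.61, -1.342]
wrist_force: [0.4, 0.0, 0.8]
finger_gap: 70.3
clock: 8.0
eef_pos: [641.9, 109.8, 100.7]
eef_rot: [-1.571, 0.611, -1.342]
wrist_force: [0.8, -1.9, 1.6]
finger_gap: 46.1
[-0.1 -2.   0.4] [-0.01 -0.08  0.02] [642.5 108.9 102.4]
```

View pics/wrist5.png

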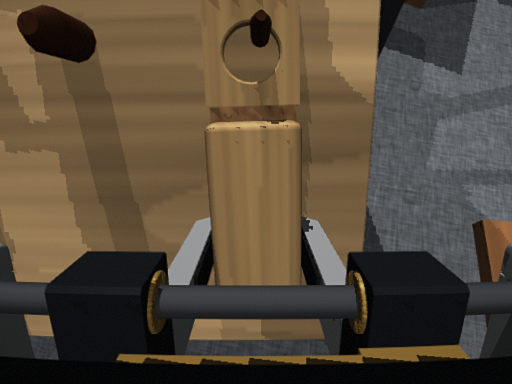

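```bash
python3 - <<'E'
from h import *
c=manip.camera("wrist"); save(c,"wrist6.png",(190,0,310,130),5)
for q in [(251.5,53),(222,53),(281,53),(251.5,22),(251.5,84)]: print(q,onslope(c,q,8))
print(np.round(proj(c,[slope(0,-100,0),slope(0,-100,28),slope(0,0,0),slope(0,0,40),slope(0,0,28)]),1).tolist())
print([ (d["xy"],onslope(c,d["xy"])) for d in manip.tip_of("block_eye",c)],[(d["xy"],onslope(c,d["xy"])) for d in manip.tip_of("thick_peg",c)])
E
python3 -m jog '[0,-25,0,0,0,0, 0,-52,0,0,0,0, 0,-52,0,0,0,0, 0,-52,0,0,0,0]'
```

```text
(251.5, 53) [-10.1 -98.7]
(222, 53) [-10.  -83.5]
(281, 53) [ -10.1 -113.9]
(251.5, 22) [  4.9 -98.7]
(251.5, 84) [-25.6 -98.6]
[[254.2, 35.9], [253.6, 21.1], [71.7, 39.9], [20.6, 20.7], [38.5, 27.4]]
[([75.1, 40.7], array([-0.5, -1.9]))] [([76.6, 44.2], array([-2.3, -2.6]))]
clock: 8.53
eef_pos: [648.8, 80.7, 143.4]
eef_rot: [-1.57, 0.61, -1.342]
wrist_force: [0.5, -0.2, -2.2]
finger_gap: 45.9
```

View pics/wrist6.png

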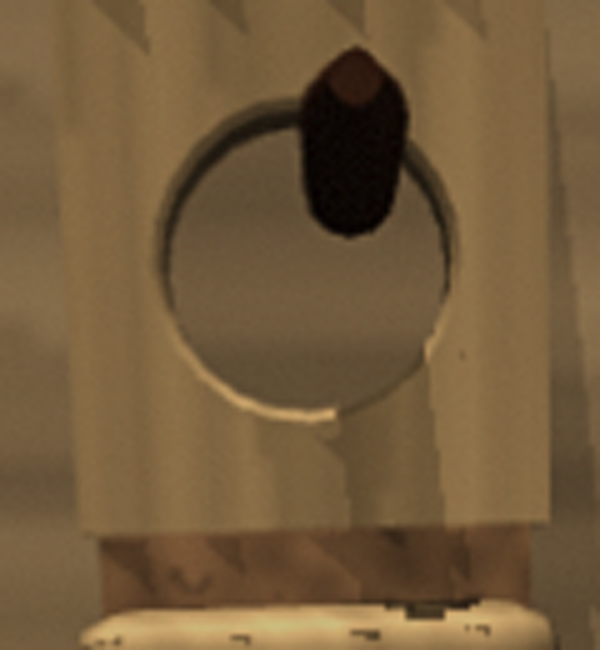

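```bash
python3 -m jog '[-3,0,-40,0,0,0, -7,0,-80,0,0,0, -7,0,-95.5,0,0,0, -7,0,-95.5,0,0,0, -7,0,-95.5,0,0,0, -7,0,-95.5,0,0,0]'
python3 - <<'E'
from h import *
c=manip.camera("wrist"); save(c,"wrist7.png",(150,0,350,140),4)
print(*plan(slope(-103,-5.5,75),Rslope()))
print(np.round(proj(c,[slope(0,0,0),slope(0,0,28),slope(0,0,40)]),1).tolist())
c=manip.camera("side"); save(c,"side7.png",(130,120,330,300),4)
E
```

```text
clock: 9.03
eef_pos: [554.6, 65.4, 146.7]
eef_rot: [-1.572, 0.611, -1.342]
wrist_force: [0.3, -0.1, -1.8]
finger_gap: 46.1
[ 0.1 -2.9 -0.1] [ 0.04 -0.07 -0.01] [555.   63.6 149. ]
[[247.9, 64.4], [246.5, 57.5], [245.9, 53.9]]
```

View pics/wrist7.png

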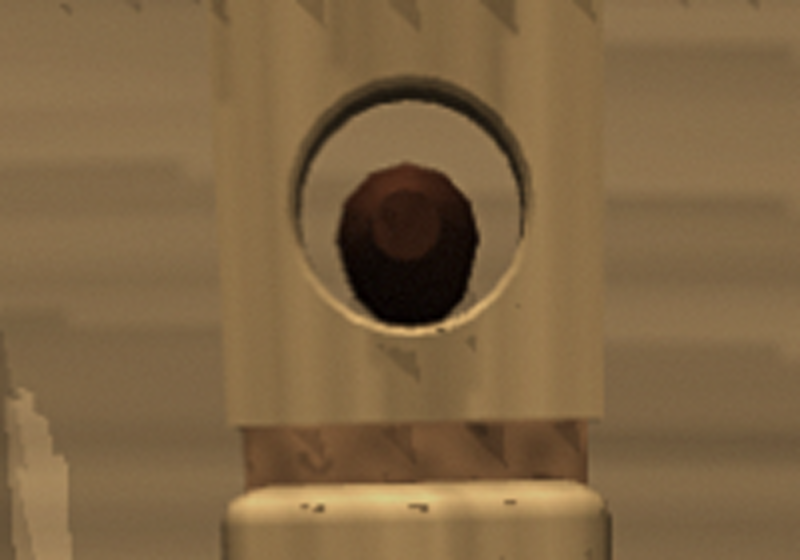

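View pics/side7.png

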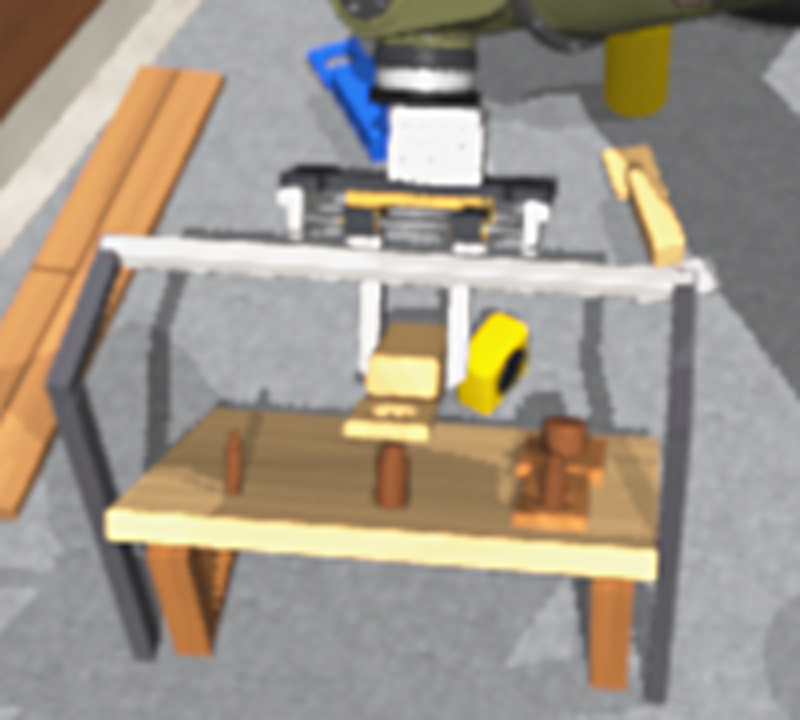

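Run:
```python
from h import *
c=manip.camera("wrist")
T=lambda x,y:(x/4+150,y/4)
print("tip",onslope(c,T(407,227),40),onslope(c,T(408,230),36))
print("cone base centre",onslope(c,T(408,245),28), "edges",onslope(c,T(338,240),28),onslope(c,T(478,240),28))
print("eye top",onslope(c,T(411,207),62),[onslope(c,T(*q),62) for q in[(293,205),(529,205),(411,78),(411,335)]])
print("eye bot",onslope(c,T(412,212),54),[onslope(c,T(*q),54) for q in[(302,205),(522,205),(411,98)]])
```

```text
tip [-1.7 -3.5] [-1.4 -3.5]
cone base centre [-2.3 -3.4] edges [-1.5  7.3] [ -1.6 -14.1]
eye top [-2.9 -4.3] [array([-2.6, 10.6]), array([ -2.6, -19.3]), array([12.5, -4.4]), array([-18.6,  -4.3])]
eye bot [-2.1 -4.4] [array([-1.1, 10.2]), array([ -1.2, -18.9]), array([12.2, -4.3])]
```

```bash
python3 -m jog '[1.5,12,-0.8,0,0,0, 1.5,24,-0.8,0,0,0, 1.5,36,-0.8,0,0,0, 1.5,46,-0.8,0,0,0, 1.5,51.5,-0.8,0,0,0, 1.5,51.5,-0.8,0,0,0, 1.5,51.5,-0.8,0,0,0]'
python3 - <<'E'
from h import *
c=manip.camera("wrist"); save(c,"wrist8.png")
c=manip.camera("side"); save(c,"side8.png",(130,120,330,300),4)
E
```

```text
clock: 9.77
eef_pos: [546.9, 92.6, 103.8]
eef_rot: [-1.572, 0.611, -1.342]
wrist_force: [-0.8, -0.3, -2.1]
finger_gap: 46.4
```

View pics/wrist8.png

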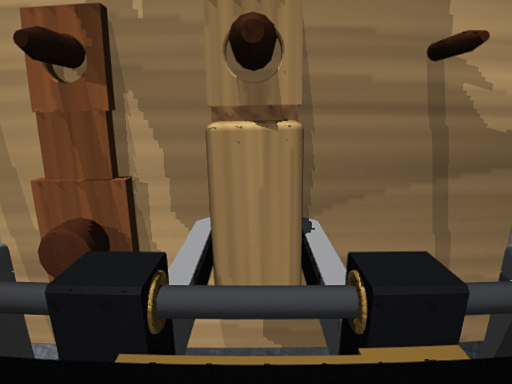

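View pics/side8.png

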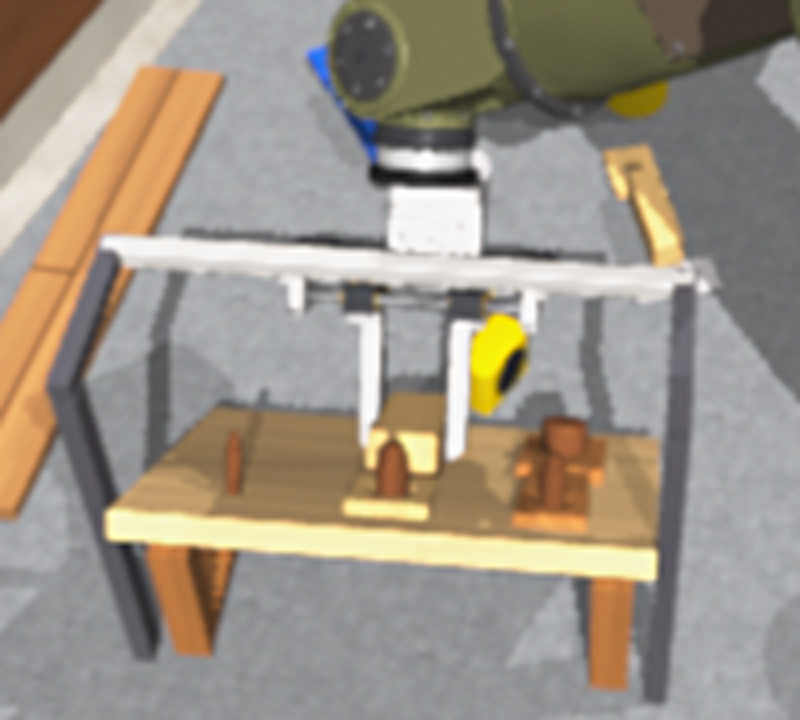

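```bash
python3 -m jog '[0,1.5,0,0,0,0, 0,1.5,0,0,0,0]'
python3 -m jog '[0,0,0,0,0,0, 0,0,0,0,0,0, 0,0,0,0,0,0, 0,0,0,0,0,0]' 64
python3 - <<'E'
from h import *
c=manip.camera("wrist"); save(c,"wrist9.png")
print([onslope(c,d["xy"]) for d in manip.tip_of("block_eye",c)], [onslope(c,d["xy"]) for d in manip.tip_of("sanding_block",c)],*plan(slope(-103,-5,22),Rslope()))
E
```

```text
clock: 10.03
eef_pos: [547.0, 93.0, 103.3]
eef_rot: [-1.571, 0.611, -1.342]
wrist_force: [0.4, -2.7, 1.2]
finger_gap: 45.9
clock: 10.37
eef_pos: [547.2, 93.0, 103.3]
eef_rot: [-1.571, 0.611, -1.342]
wrist_force: [2.8, -2.4, 4.3]
finger_gap: 63.7
[] [array([-84.1,  -6. ])] [-1.3 -1.9  0.4] [-0.05 -0.06  0.01] [547.6  93.1 105.6]
```

View pics/wrist9.png

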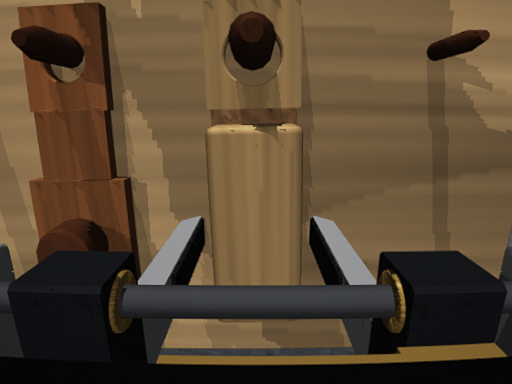

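```bash
python3 -m jog '[0,-10,0,0,0,0, 0,-50,0,0,0,0, 0,-90,0,0,0,0, 0,-130,0,0,0,0, 0,-160,0,0,0,0, 0,-160,0,0,0,0, 0,-160,0,0,0,0]' 64
python3 - <<'E'
from h import *
st=manip.read_state();print(st["eef_pos"],st["wrist_force"])
c=manip.camera("wrist"); save(c,"wrist10.png")
c=manip.camera("side"); save(c,"side10.png",(130,120,330,300),4)
t=manip.camera("top"); save(t,"top10.png",(270,140,390,230),6)
for n in ["scraper","scraper_eye"]:
  for k,cc in(("side",c),("top",t)):
    print(n,k,[(d["xy"].tolist() if hasattr(d["xy"],"tolist") else d["xy"],np.round(onz(cc,d["xy"],0),1),d["score"]) for d in manip.tip_of(n,cc)][:2])
E
```

```text
clock: 11.1
eef_pos: [567.8, 2.9, 234.9]
eef_rot: [-1.571, 0.61, -1.343]
wrist_force: [-0.5, 0.7, -0.3]
finger_gap: 63.8
[567.75980982   2.8531139  234.87800701] [-0.45406171  0.69777886 -0.29560967]
scraper side [([292.3, 179.9], array([ 468.6, -230.4,    0. ]), 0.88)]
scraper top [([316.0, 211.0], array([ 468.9, -235.1,    0. ]), 0.79)]
scraper_eye side [([286.2, 164.4], array([ 509.6, -297.5,    0. ]), 0.61)]
scraper_eye top [([333.4, 202.0], array([ 501.1, -299.7,    0. ]), 0.74)]
```

View pics/wrist10.png

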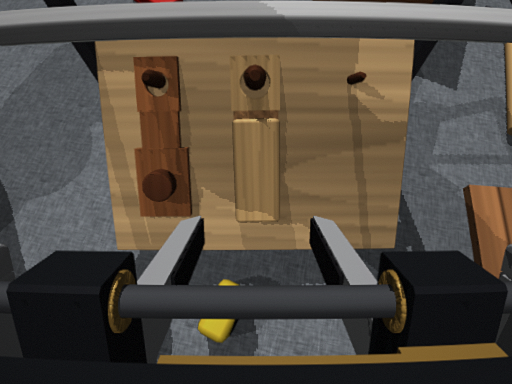

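View pics/side10.png

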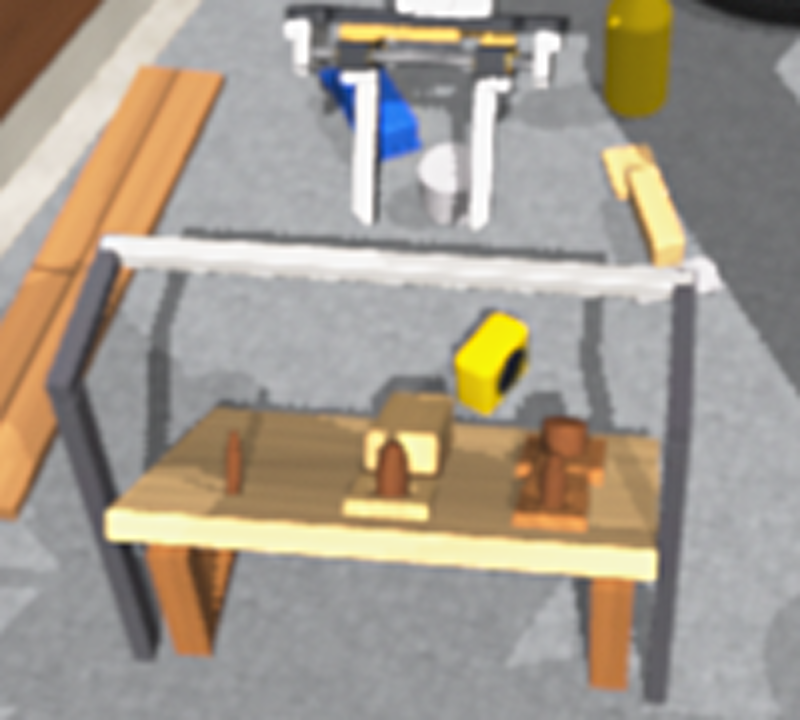

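View pics/top10.png

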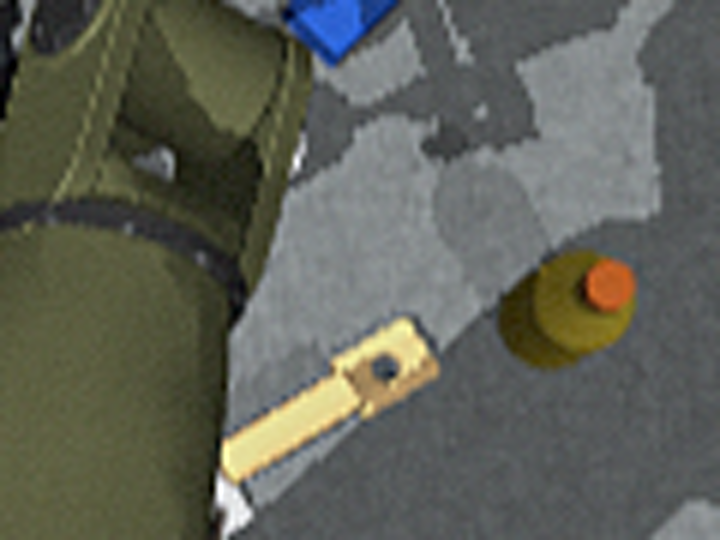

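```bash
cat >> h.py <<'E'
def Rdown(zang): # tool down, z axis at angle (deg)
    a=np.radians(zang); z=np.array([np.cos(a),np.sin(a),0]); y=np.array([0,0,-1.]); return np.stack([np.cross(y,z),y,z],1)
E
python3 - <<'E'
from h import *
print(manip.read_state()["joints"])
print(*plan([520,-130,270],Rdown(-60)))
E
```

```text
[-0.28013211  0.47685244  1.36942831  0.52450917  1.61914006 -0.57079378]
[  75.5 -101.1  -76.9] [ 22.43  70.7  -30.01] [ 520. -130.  273.]
```

```bash
python3 -m jog '[40,-80,-40,0,0,0, 75,-101,-77,7,22,-9, 75,-101,-77,14,45,-19, 75,-101,-77,22.4,70.7,-30, 75,-101,-77,22.4,70.7,-30, 75,-101,-77,22.4,70.7,-30, 75,-101,-77,22.4,70.7,-30, 75,-101,-77,22.4,70.7,-30, 75,-101,-77,22.4,70.7,-30, 75,-101,-77,22.4,70.7,-30]' 64
python3 -m jog '[0,0,0,0,0,0, 0,0,0,0,0,0]'
python3 - <<'E'
from h import *
print(manip.read_state()["joints"])
print(*plan([460,-215,230],Rdown(-152)))
E
```

```text
clock: 12.28
eef_pos: [519.7, -129.8, 273.9]
eef_rot: [-1.632, 0.109, -2.387]
wrist_force: [-0.7, 0.6, -0.0]
finger_gap: 64.2
clock: 12.45
eef_pos: [519.9, -129.2, 273.8]
eef_rot: [-1.634, 0.112, -2.377]
wrist_force: [0.5, -0.2, -0.9]
finger_gap: 64.2
[-0.37176463  0.23590301  1.49851997  0.12992606  1.41926638  0.41034727]
[106.5  27.7  22.2] [  8.48 105.85  -1.12] [ 460. -215.  233.]
```

```bash
python3 -m jog '[106,28,22,8,30,-1, 106,28,22,8,60,-1, 106,28,22,8.5,90,-1, 106,28,22,8.5,106,-1, 106,28,22,8.5,106,-1, 106,28,22,8.5,106,-1, 106,28,22,8.5,106,-1, 106,28,22,8.5,106,-1, 106,28,22,8.5,106,-1, 106,28,22,8.5,106,-1]' 64
python3 -m jog '[0,0,0,0,28,0, 0,0,0,0,28,0, 0,0,0,0,28,0, 0,0,0,0,28,0, 0,0,0,0,28,0, 0,0,0,0,28,0]'
python3 - <<'E'
from h import *
print(manip.read_state()["joints"])
print(*plan([460,-215,230],Rdown(-152)))
c=manip.camera("wrist"); save(c,"wrist11.png")
for n in ["scraper","scraper_eye"]:
    print(n,[(d["xy"],np.round(onz(c,d["xy"],0),1),d["score"]) for d in manip.tip_of(n,c)][:2])
E
```

```text
clock: 13.28
eef_pos: [459.5, -215.1, 232.6]
eef_rot: [-1.605, 0.026, 2.656]
wrist_force: [0.7, 0.5, -0.6]
finger_gap: 63.6
clock: 13.78
eef_pos: [459.6, -215.1, 232.7]
eef_rot: [-1.613, 0.008, 2.176]
wrist_force: [-0.1, 0.2, -0.6]
finger_gap: 64.0
[-0.52695604  0.18545013  1.65115696  0.03600533  1.28028098  1.99974853]
[-0.1 -0.3 -0.4] [ 2.42  6.66 -0.31] [ 460. -215.  233.]
scraper [([267.3, 158.3], array([ 466.1, -229.5,    0. ]), 0.68)]
scraper_eye [([273.9, 89.0], array([ 507.3, -301.8,    0. ]), 0.79)]
```

View pics/wrist11.png

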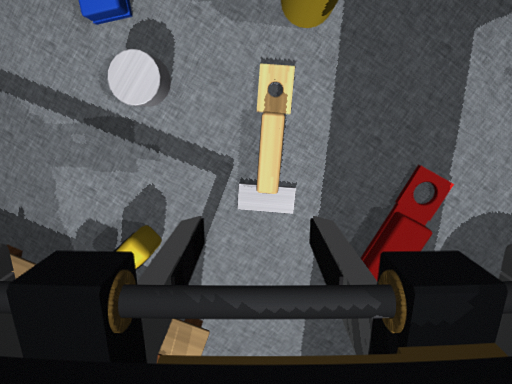

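```bash
cat > fit.py <<'E'
from h import *
c=manip.camera("wrist"); save(c,"w12.png",(220,50,320,230),4); import pickle; pickle.dump(c,open("w12.pkl","wb"))
E
python3 fit.py
```

```text
(no output)
```

View pics/w12.png

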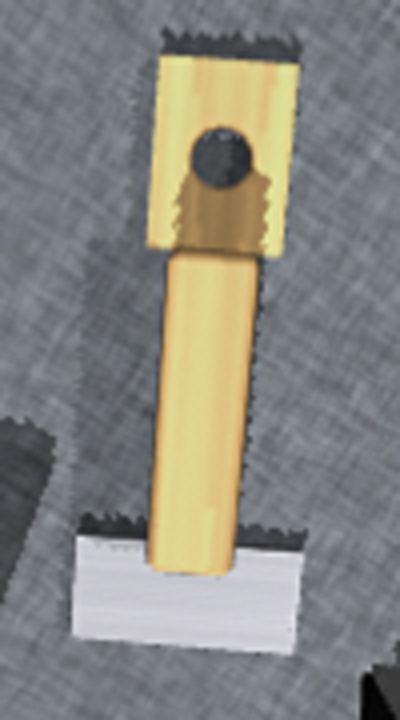

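Run:
```python
from h import *; import pickle
c=pickle.load(open("w12.pkl","rb"))
T=lambda x,y:np.array((x/4+220,y/4+50))
# image left/right: tool z = right? y of scraper: left of x axis(eye up in image) -> image left is +y
obs=[(T(160,56),(107,20,8)),(T(299,64),(107,-20,8)),(T(221,157),(80,0,8)),(T(72,637),(-70,36,6)),(T(293,655),(-70,-36,6)),(T(76,536),(-36,36,6)),(T(303,549),(-36,-36,6))]
def W(p,P): return R.from_euler('z',p[2]).apply(np.array(P,float))+[p[0],p[1],0]
f=lambda p:np.concatenate([proj(c,W(p,P))[0]-xy for xy,P in obs])
r=least_squares(f,[466,-230,-1.06]);p=r.x;print(p,np.degrees(p[2]));print(np.round(r.fun.reshape(-1,2),1))
g=W(p,(-10,0,22)); print("grasp",g)
a=np.degrees(p[2])-90; print("zang",a)
print(*plan([g[0],g[1],60],Rdown(a))); print(*plan(g,Rdown(a)))
```

```text
[ 464.90442405 -233.36682253   -1.03720598] -59.42752517769604
[[-0.2 -0.3]
 [-0.2  0.1]
 [ 0.  -0.1]
 [-0.6  0.2]
 [ 0.4  0.1]
 [-0.1 -0.6]
 [ 0.6  0.7]]
grasp [ 459.81814553 -224.7569578    22.        ]
zang -149.42752517769605
[ -6.6 169.6  12.4] [ 2.39  3.93 -0.42] [ 459.8 -224.8   63. ]
[ -6.3 207.6  14. ] [ 2.39  3.93 -0.42] [ 459.8 -224.8   25. ]
```

```bash
python3 -m jog '[-6.5,60,12,2.4,3.9,-0.4, -6.5,120,12.4,2.4,3.9,-0.4, -6.5,169,12.4,2.4,3.9,-0.4, -6.5,169,12.4,2.4,3.9,-0.4, -6.5,169,12.4,2.4,3.9,-0.4, -6.5,169,12.4,2.4,3.9,-0.4, -6.5,169,12.4,2.4,3.9,-0.4]' 60 20
python3 - <<'E'
from h import *
c=manip.camera("wrist"); save(c,"w13.png")
print(*plan([459.8,-224.8,22],Rdown(-149.4)))
E
```

```text
clock: 14.57
eef_pos: [460.7, -225.2, 65.8]
eef_rot: [-1.572, 0.002, 2.103]
wrist_force: [-0.3, 1.0, 0.6]
finger_gap: 59.7
[ 1.2 41.4  0.8] [ 0.08 -0.13 -0.22] [ 459.8 -224.8   25. ]
```

View pics/w13.png

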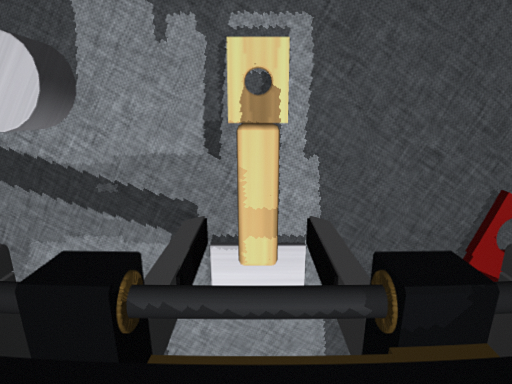

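```bash
python3 -m jog '[1,25,0.8,0,0,0, 1,41.5,0.8,0,0,0, 1,41.5,0.8,0,0,0, 1,41.5,0.8,0,0,0]' 60 20
python3 -m jog '[0,0,0,0,0,0, 0,0,0,0,0,0, 0,0,0,0,0,0, 0,0,0,0,0,0, 0,0,0,0,0,0, 0,0,0,0,0,0, 0,0,0,0,0,0]' 10 25
python3 -m jog '[0,-40,0,0,0,0, 0,-80,0,0,0,0, 0,-120,0,0,0,0, 0,-160,0,0,0,0, 0,-200,0,0,0,0, 0,-200,0,0,0,0, 0,-200,0,0,0,0]'
python3 - <<'E'
from h import *
c=manip.camera("wrist"); save(c,"w14.png")
print(manip.read_state()["joints"],manip.read_state()["wrist_force"])
print(*plan([540,-120,300],Rdown(-60)))
E
```

```text
clock: 14.95
eef_pos: [459.7, -224.8, 24.2]
eef_rot: [-1.572, 0.003, 2.102]
wrist_force: [-0.1, -0.3, 0.2]
finger_gap: 60.3
clock: 15.53
eef_pos: [458.7, -224.3, 22.4]
eef_rot: [-1.571, 0.001, 2.102]
wrist_force: [-1.7, 0.7, 2.7]
finger_gap: 26.0
clock: 16.12
eef_pos: [459.0, -224.3, 223.6]
eef_rot: [-1.572, 0.004, 2.102]
wrist_force: [-0.2, 0.4, -2.9]
finger_gap: 25.8
[-5.25998850e-01  2.16021921e-01  1.64019531e+00 -6.28926832e-04
  1.28526765e+00  2.08478899e+00] [-0.57531268 -0.18898823 -1.79532563]
[  48.3  -81.4 -123. ] [-4.000e-02 -8.958e+01  0.000e+00] [ 540. -120.  303.]
```

View pics/w14.png

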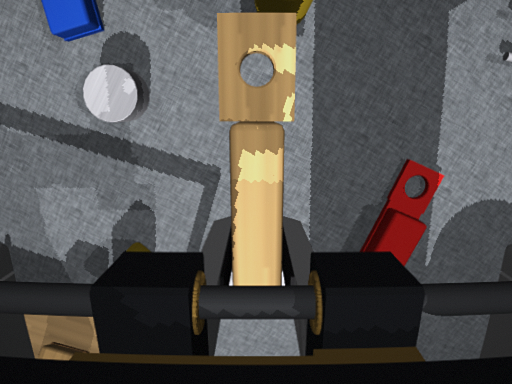

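```bash
python3 -m jog '[0,-80,0,0,-20,0, 48,-81,-60,0,-40,0, 48,-81,-123,0,-60,0, 48,-81,-123,0,-89.6,0, 48,-81,-123,0,-89.6,0, 48,-81,-123,0,-89.6,0, 48,-81,-123,0,-89.6,0, 48,-81,-123,0,-89.6,0, 48,-81,-123,0,-89.6,0, 48,-81,-123,0,-89.6,0]'
python3 -m jog '[0,0,0,0,-20,0, 0,0,0,0,-20,0, 0,0,0,0,-20,0, 0,0,0,0,-20,0]'
python3 - <<'E'
from h import *
print(manip.read_state()["joints"])
print(*plan(slope(-150,-102,190),Rslope()))
E
```

```text
clock: 17.0
eef_pos: [540.0, -120.2, 300.4]
eef_rot: [-1.572, -0.004, -2.925]
wrist_force: [-0.8, 0.0, -1.8]
finger_gap: 26.0
clock: 17.33
eef_pos: [540.0, -120.3, 300.7]
eef_rot: [-1.573, -0.003, -2.578]
wrist_force: [-0.0, 0.7, -0.8]
finger_gap: 25.3
[-2.85001851e-01  2.64805010e-01  1.39681789e+00 -7.50969613e-04
  1.48369728e+00  7.21882433e-01]
[-168.1   83.9  -16.9] [-21.4  -68.61  30.44] [672.8 -16.1 216.3]
```

```bash
python3 -m jog '[-60,0,-10,-6,-20,9, -110,30,-15,-12,-40,18, -168,84,-17,-21.4,-68.6,30.4, -168,84,-17,-21.4,-68.6,30.4, -168,84,-17,-21.4,-68.6,30.4, -168,84,-17,-21.4,-68.6,30.4, -168,84,-17,-21.4,-68.6,30.4, -168,84,-17,-21.4,-68.6,30.4, -168,84,-17,-21.4,-68.6,30.4, -168,84,-17,-21.4,-68.6,30.4]'
python3 -m jog '[0,0,0,-1,-3,2, 0,0,0,-1,-3,2, 0,0,0,-1,-3,2]'
python3 - <<'E'
from h import *
print(*plan(slope(-150,-102,80),Rslope()))
c=manip.camera("wrist"); save(c,"w15.png")
E
```

```text
clock: 18.17
eef_pos: [673.4, -17.1, 217.2]
eef_rot: [-1.604, 0.567, -1.461]
wrist_force: [-1.0, 0.2, -1.8]
finger_gap: 26.0
clock: 18.42
eef_pos: [673.6, -17.1, 217.1]
eef_rot: [-1.59, 0.599, -1.407]
wrist_force: [-0.8, -0.3, -2.6]
finger_gap: 26.0
[ -1.6 111.3  -2.7] [-1.04 -3.11  0.63] [658.4  45.4 126.2]
```

View pics/w15.png

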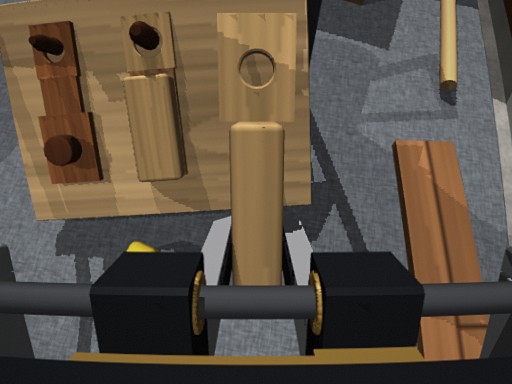

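```bash
python3 -m jog '[-1.6,35,-2.7,-1,-3.1,0.6, -1.6,75,-2.7,-1,-3.1,0.6, -1.6,111,-2.7,-1,-3.1,0.6, -1.6,111,-2.7,-1,-3.1,0.6, -1.6,111,-2.7,-1,-3.1,0.6, -1.6,111,-2.7,-1,-3.1,0.6]'
python3 - <<'E'
from h import *
print(*plan(slope(-94,-102,80),Rslope()))
c=manip.camera("wrist"); save(c,"w16.png")
c=manip.camera("side"); save(c,"s16.png",(130,120,330,300),4)
E
```

```text
clock: 18.97
eef_pos: [659.2, 45.1, 129.9]
eef_rot: [-1.563, 0.609, -1.334]
wrist_force: [-0.4, 0.5, -0.7]
finger_gap: 25.9
[-54.2   3.2  -0.5] [-0.21  0.34  0.11] [647.9  90.  158.3]
```

View pics/w16.png

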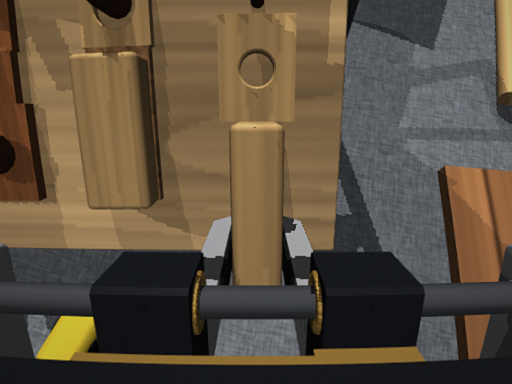

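View pics/s16.png

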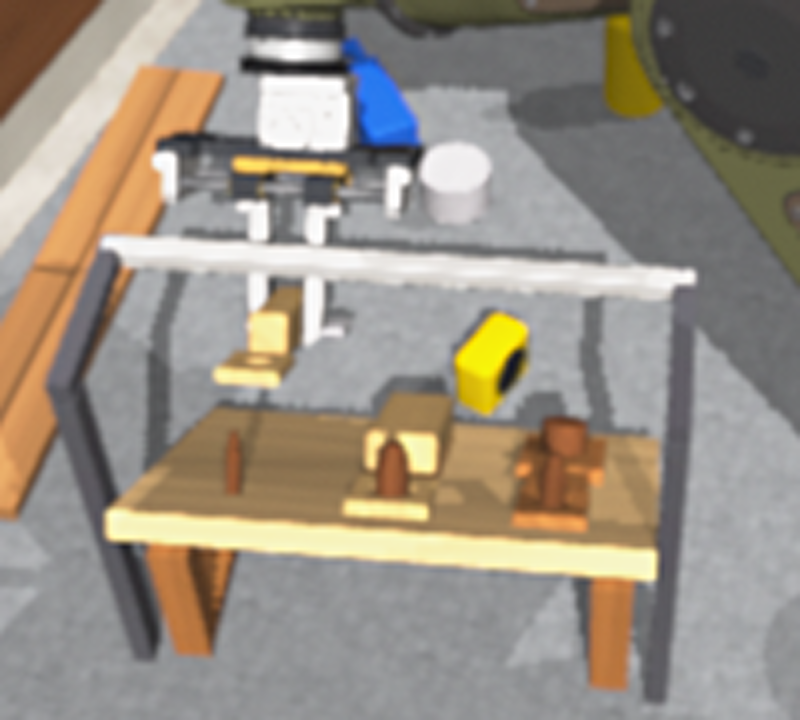

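```bash
python3 -m jog '[-30,3,-0.5,-0.2,0.3,0.1, -54,3,-0.5,-0.2,0.3,0.1, -54,3,-0.5,-0.2,0.3,0.1, -54,3,-0.5,-0.2,0.3,0.1, -54,3,-0.5,-0.2,0.3,0.1]'
python3 - <<'E'
from h import *
import pickle
print(*plan(slope(-94,-102,80),Rslope()))
c=manip.camera("wrist"); save(c,"w17.png",(200,0,320,130),5); pickle.dump(c,open("w17.pkl","wb"))
print(np.round(proj(c,[slope(0,-103,40),slope(0,-103,28)]),1).tolist())
E
```

```text
clock: 19.48
eef_pos: [647.7, 89.0, 157.2]
eef_rot: [-1.571, 0.611, -1.34]
wrist_force: [0.2, -0.9, -1.6]
finger_gap: 25.8
[-1.4 -0.3  0.5] [ 0.03  0.04 -0.02] [647.9  90.  158.3]
[[258.3, 69.4], [258.3, 71.9]]
```

View pics/w17.png

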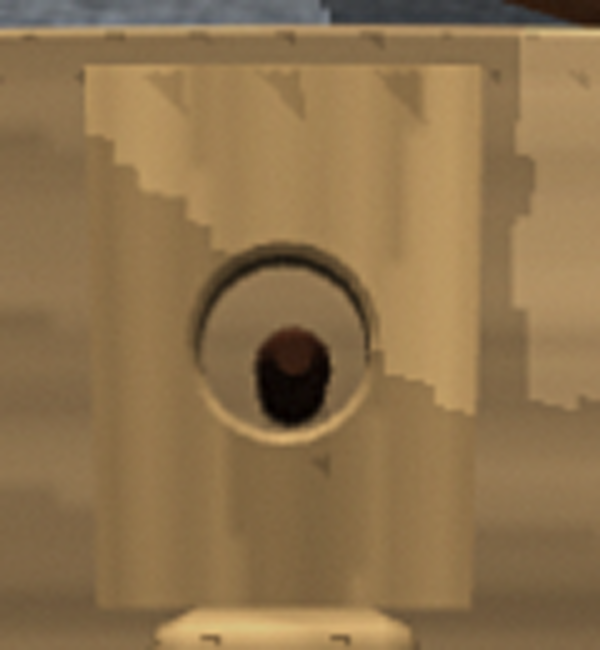

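Run:
```python
from h import *; import pickle
c=pickle.load(open("w17.pkl","rb")); T=lambda x,y:(x/5+200,y/5)
print("tip",onslope(c,T(294,352),40),"cone base",onslope(c,T(293,366),28), "base bottom",onslope(c,T(292,380),10))
print("eye top",onslope(c,T(283,345),68),[onslope(c,T(*q),68) for q in[(187,342),(380,342),(283,242),(283,446)]])
print("eye bot",[onslope(c,T(*q),60) for q in[(196,342),(370,342),(283,264)]])
```

```text
tip [  -0.6 -103.3] cone base [  -0.8 -103.2] base bottom [  -0.5 -103.1]
eye top [  -3.4 -102. ] [array([ -3.1, -92.1]), array([  -3.1, -112. ]), array([   6.6, -102. ]), array([ -13.5, -102. ])]
eye bot [array([ -2.1, -92.6]), array([  -2.1, -111.4]), array([   5.9, -102. ])]
```

```bash
python3 -m jog '[-0.8,0,1.2,0,0,0, -0.8,12,1.2,0,0,0, -0.8,22,1.2,0,0,0, -0.8,30,1.2,0,0,0, -0.8,30,1.2,0,0,0, -0.8,30,1.2,0,0,0]'
python3 - <<'E'
from h import *
c=manip.camera("wrist"); save(c,"w18.png",(200,0,320,130),5)
E
```

```text
clock: 20.03
eef_pos: [644.0, 108.1, 132.0]
eef_rot: [-1.573, 0.612, -1.34]
wrist_force: [0.9, 0.1, -1.8]
finger_gap: 25.8
```

View pics/w18.png

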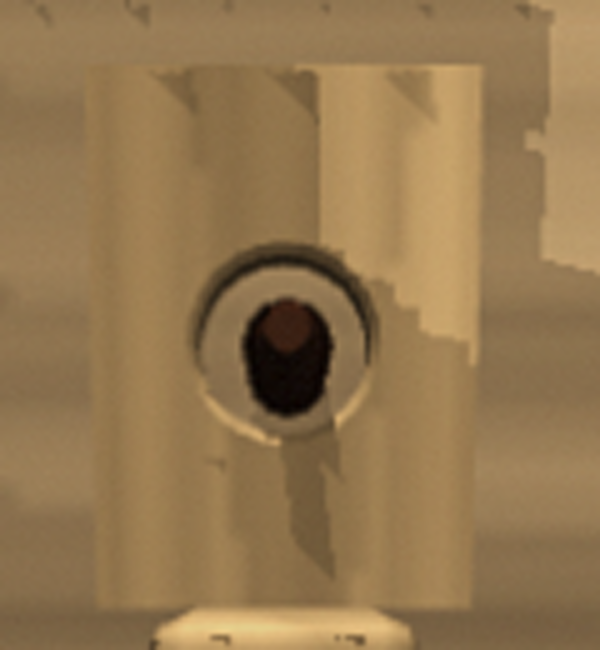

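Peg centred in the eye (crop 288,358 against eye 283,345); well inside. Continue down 29.5.

```bash
python3 -m jog '[0,10,0.4,0,0,0, 0,20,0.4,0,0,0, 0,26,0.4,0,0,0, 0,29,0.4,0,0,0, 0,30,0.4,0,0,0, 0,30,0.4,0,0,0]'
python3 - <<'E'
from h import *
print(*plan(slope(-94,-102,20),Rslope()))
c=manip.camera("wrist"); save(c,"w19.png")
c=manip.camera("side"); save(c,"s19.png",(130,120,330,300),4)
E
```

```text
clock: 20.58
eef_pos: [640.6, 123.8, 109.0]
eef_rot: [-1.572, 0.612, -1.339]
wrist_force: [-6.9, -9.7, 9.4]
finger_gap: 26.0
[ 0.1 -0.1 -0.6] [ 0.12  0.08 -0.04] [640.1 123.5 109.1]
```

View pics/w19.png

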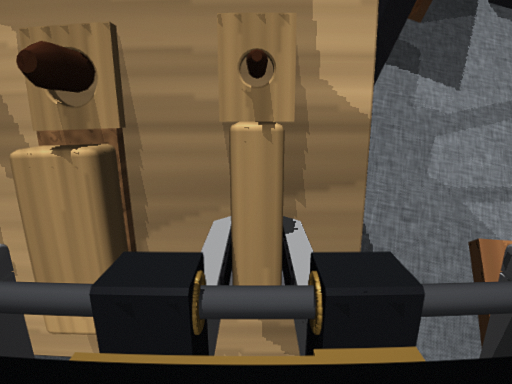

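View pics/s19.png

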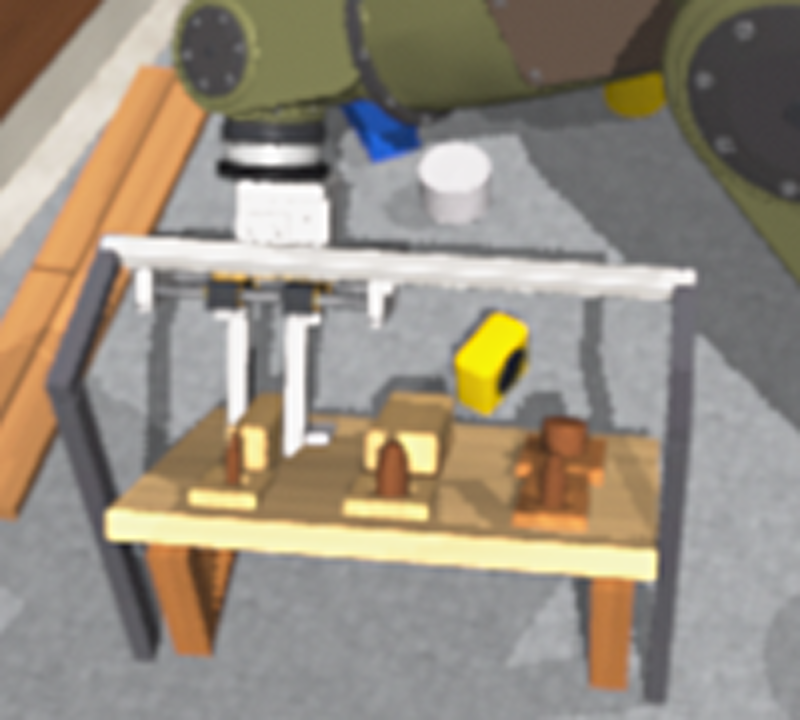

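```bash
python3 -m jog '[0,-0.7,0,0,0,0, 0,-0.7,0,0,0,0]'
python3 -m jog '[0,0,0,0,0,0, 0,0,0,0,0,0, 0,0,0,0,0,0, 0,0,0,0,0,0]' 46
python3 -m jog '[0,-10,0,0,0,0, 0,-50,0,0,0,0, 0,-90,0,0,0,0, 0,-130,0,0,0,0, 15,-170,0,0,0,0, 30,-200,-20,0,0,0, 30,-200,-20,0,0,0, 30,-200,-20,0,0,0]'
python3 - <<'E'
from h import *
c=manip.camera("wrist"); save(c,"w20.png"); print(manip.read_state()["wrist_force"])
for t in ["block_eye","scraper_eye","sanding_block","scraper"]: print(t,[(onslope(c,d["xy"]),round(d["score"],2)) for d in manip.tip_of(t,c)][:3])
c=manip.camera("side"); save(c,"s20.png",(130,120,330,300),4)
c=manip.camera("top"); save(c,"t20.png")
E
```

```text
clock: 20.85
eef_pos: [640.8, 123.9, 109.1]
eef_rot: [-1.572, 0.612, -1.339]
wrist_force: [-3.1, -5.8, 5.0]
finger_gap: 25.7
clock: 21.18
eef_pos: [641.4, 124.2, 109.2]
eef_rot: [-1.57, 0.612, -1.339]
wrist_force: [4.9, -2.6, 5.1]
finger_gap: 45.2
clock: 21.85
eef_pos: [653.3, -17.8, 256.0]
eef_rot: [-1.571, 0.612, -1.341]
wrist_force: [-0.4, 0.7, 0.3]
finger_gap: 45.8
[-0.15344984  0.99140734  0.6031585 ]
block_eye [(array([-8.2, -4.6]), 0.79)]
scraper_eye [(array([ -5.6, -99.7]), 0.92), (array([ -83.5, -102.9]), 0.53)]
sanding_block [(array([-81.1,  -7.4]), 0.61)]
scraper [(array([ -82.8, -101.8]), 0.56)]
```

View pics/w20.png

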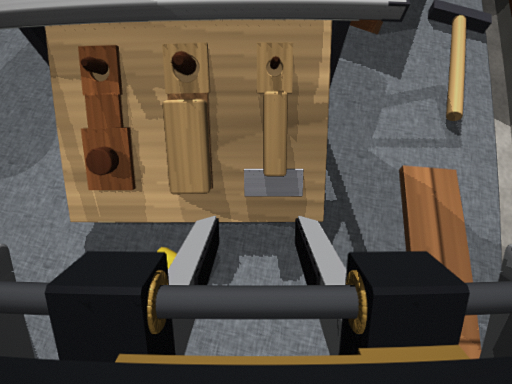

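View pics/s20.png

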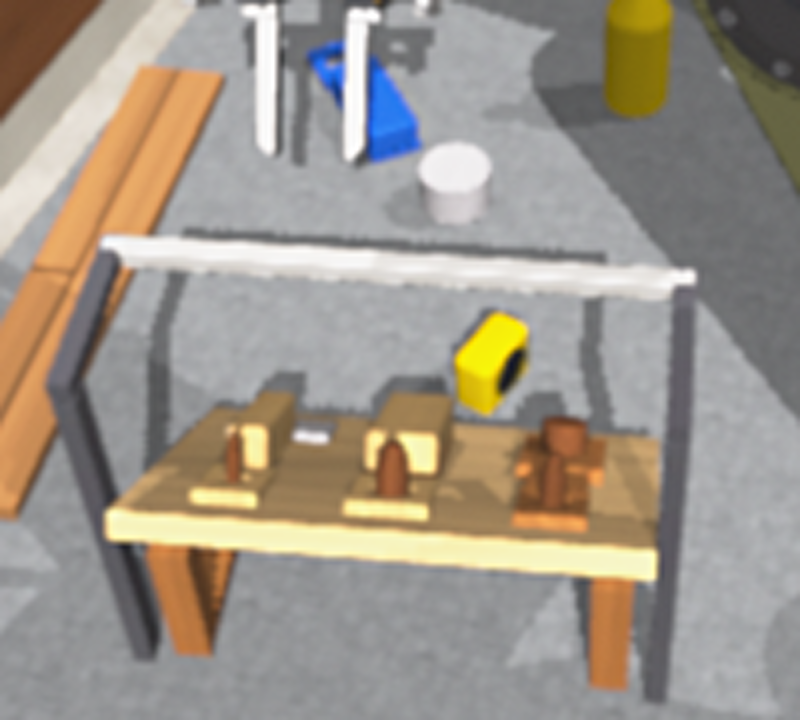

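View pics/t20.png

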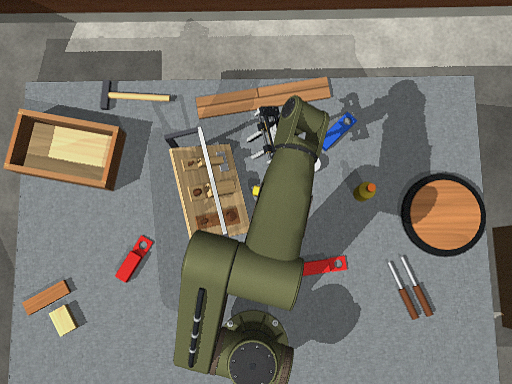

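```bash
python3 -c "
from cell import manip
print(manip.sign_off())"
```

```text
the job is handed in; nothing more can be done
None
```

I moved the sanding block from the slim peg to the thick peg, then hung the scraper by its eye on the slim peg, and handed the job in at about 22 s.

**Last checks:** the wrist and side pictures show both eyes down over their pegs. The block and the scraper lie flat and straight down the slope. Judged by eye in the pictures, the float, bottle, tin and tape measure had not moved. The gripper was well clear of everything, and the wrist force read about 1 N.

**Where the readings differed:**
- **Block eye:** the network put it about 7 mm below the peg as measured. The eye can only hang about 4 mm low, so I put this down to network error, because the picture shows it seated.
- **Scraper eye:** the network reading was about 5 mm low against about 4 mm of slack, and 3 mm to the side.
- **Peg positions:** the pegs measured about 3 mm to the side of my board fit. I corrected for this with the wrist camera before each placing.

Flatness was judged by eye in the pictures, not measured.

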